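# Re-sort three parts bins in a gravity roller rack

### The arm

A 6-joint arm with a two-finger parallel gripper is mounted at the origin on a cart in front of the work surface, level with it; the furniture and walls round the work are solid. World frame = base frame: x ahead of the robot, y to its left, z up, the work surface at z = 0. Lengths are in m, angles in rad, forces in N, time in s.
With the tool pointing down it reaches from about 0.325 to 0.875 m from the base axis. Payload 4.4 kg.
Tool frame: the origin (TCP) lies between the finger pads; the fingertips stand 14 mm ahead of it and the grasp point (between the pads) lies 5 mm behind it; z points along the fingers, y is the direction in which the jaws open and shut (so a half turn about z gives the same grasp; the last joint's range is limited). The gripper opens to 85 mm and grips with 20 to 120 N. Pads are 22 mm wide; open, the fingers measure 114 mm over their backs; the gripper's body (76 mm by 85 mm) begins 54 mm behind the grasp point. The pads swing forward as they close: fully open they stand 13 mm farther back than shut.
Start: joints at [-1.272, 0.207, 1.542, -0, 1.393, -0.15], TCP at [0.249, -0.518, 0.245] pointing down, gripper open.
Joint ranges: [-2.73, 2.73], [-0.86, 2.22], [0.23, 2.46], [-1.11, 4.25], [0.08, 2.63], [-2.82, 2.82]. Speed limits (rad/s): [2.79, 2.79, 3.14, 3.14, 3.14, 3.14].

### API

Orientations are given as a unit quaternion [x, y, z, w].
In Python, from rig import r, viewer gives the robot as it stands.
- The arm moves only by the tool apply_moves, never from a script. Its argument "steps" is a list that holds one entry, the list of rows, each a list of 6 numbers: the shift along the tool's x, y, z in m, then the turn, a rotation vector about the tool's x, y, z in degrees. In form: [[[dx, dy, dz, wx, wy, wz], ...]]. A call has 1 to 8 rows; each row is the pose to reach, as a shift and turn from the pose measured when the call began, along the tool's axes at that moment; what a row does not reach only later rows make up. A row lasts 1/10 s, in which the tool goes at most 50 mm and 8.59 degrees, less where a joint would pass 70% of its speed; a pose out of reach is approached as far as the arm can. A call with a gripper value outside its range is refused whole. "hand" is the opening, from 0 (shut) to 1 (fully open), set as the call begins (left out, the last holds). The fingers move at their own pace and stop on an object; "grip_force" is the grip in N (left out, the last holds). Time passes only in rows, so rows that repeat a pose let the fingers close. It gives the time, the measured TCP pose, the force and the opening at its end, in the units of the state.
- r.get_state(): the state, without advancing time (a new reading comes with each control period).
- viewer.grab_frame(name): name is "scene" or "top"; returns the picture (400x640x3 uint8, blue, green, red); there is no depth.
- viewer.camera_info(name): a dict with "mtx" (3x3 intrinsics, pixels), "k1" (the pictures are not rectified: a ray, as slopes to the right and down, at radius r is drawn at 1 + k1 r^2 times it, then the intrinsics apply), "rvec" (rotation vector, rad) and "tvec" (3), from world to camera coordinates, as OpenCV has them. Camera axes: x right, y down, z forward; pixel columns grow to the right and rows downward; lengths in m; the calibration is good to about 2 mm. A picture is of the moment at which its call begins. camera_info takes no time and is no camera call.
- r.job_done(): hands the job in, once; it reports no verdict.
The state is a dict: "time_s": time; "joint_pos": joint angles; "dq": joint speeds; "joint_efforts": joint torques, N m; "tcp_pos": TCP position; "orientation": TCP orientation; "wrist_force": force on the tool from outside, world axes, zero at the start; "torque": the same for the moment, N m; "grip_width": finger opening in m.
Only numpy, scipy, OpenCV 4.12 (cv2) and the standard library are available. Lean on these libraries where they do the work, as an engineer would, in place of code of your own. Each camera call takes 0.05 s, during which the arm holds its last target. There are 200 camera calls.

### The job

The three parts bins in the roller rack have been loaded into each other's lanes. Move every bin into the lane whose sample plate in front carries the same part that is in the bin, without tipping the parts out; the rubber mat in front of the rack is free if you need to set a bin down meanwhile. In the end each bin stands square in its own lane on the rollers, its low front towards the stop, rolled fully forward against the stop.

Things in the scene. Friction and masses are not known exactly. Their poses are not given: they have to be found in the camera images.
- bearing_bin (a point): Centre, 24 mm above the underside, of the open dark grey bin of ball bearings (grey steel rings with a black seal, 42 mm across): 76 mm long (x), 60 wide (y), 48 high, parts packed fast, up to 0.5 kg. Its front (-x) is cut low, 26 mm; from 14 mm ahead of the centre to the back the side walls are parallel and full height: grip across the 60 mm there. At the start it stands at the stop of a wrong lane, tilted 6 degrees with it.
- lane_bearing (a point): The rack's lane for the bearing bin, shown by a ball bearing on the sloping dark sample plate in front of its stop. Point: inner face of the front stop, mid-lane, at roller-top height (52 mm above the bench); x level, up the lane away from the robot, y across, z up. A bin at rest against the stop has its centre 35 mm along x and 28 mm above this point.
- bolt_bin (a point): Centre, 24 mm above the underside, of the open dark grey bin of plain grey steel hex-head bolts (64 mm long): 76 mm long (x), 60 wide (y), 48 high, parts packed fast, up to 0.5 kg. Its front (-x) is cut low, 26 mm; from 14 mm ahead of the centre to the back the side walls are parallel and full height: grip across the 60 mm there. At the start it stands at the stop of a wrong lane, tilted 6 degrees with it.
- lane_bolt (a point): The rack's lane for the bolt bin, shown by a steel hex bolt on the sloping dark sample plate in front of its stop. Point: inner face of the front stop, mid-lane, at roller-top height (52 mm above the bench); x level, up the lane away from the robot, y across, z up. A bin at rest against the stop has its centre 35 mm along x and 28 mm above this point.
- fitting_bin (a point): Centre, 24 mm above the underside, of the open dark grey bin of brass hose tails (yellow brass, 52 mm long): 76 mm long (x), 60 wide (y), 48 high, parts packed fast, up to 0.5 kg. Its front (-x) is cut low, 26 mm; from 14 mm ahead of the centre to the back the side walls are parallel and full height: grip across the 60 mm there. At the start it stands at the stop of a wrong lane, tilted 6 degrees with it.
- lane_fitting (a point): The rack's lane for the fitting bin, shown by a brass hose tail on the sloping dark sample plate in front of its stop. Point: inner face of the front stop, mid-lane, at roller-top height (52 mm above the bench); x level, up the lane away from the robot, y across, z up. A bin at rest against the stop has its centre 35 mm along x and 28 mm above this point.
- rack: Fixed grey steel rack, three equal lanes 115 mm apart (y). Free-turning rollers rise at 6 degrees along x from the stop, 160 mm long; 84 mm clear between slick side rails that stand 11 mm above the rollers; stops 18 mm above them. A bin set anywhere on a lane's rollers rolls down to the stop by itself. Origin: on the bench, under the middle lane's stop; sample plates reach 58 mm in front (-x), below stop height.
- mat: Black ribbed rubber mat fixed on the bench in front of the rack, 88 mm (x) by 150 mm (y), 3 mm thick, empty at the start: a place to set a bin down. Origin: centre of its underside, on the bench. Nothing stands within 25 mm beside its left and right ends.

How it is judged:
By the outcome, as a careful person would: the job done as asked, in the order asked, and still so for the second after the job is handed in, with the robot touching nothing.
It also fails if it takes over 93 s, if anything falls off the work surface, if the arm or the gripper's body presses on something with over 40 N, if the wrist force passes 120 N, or if a joint passes its speed limit or range.

## Working session

There is one attempt and no reset: what is moved stays moved. The work goes in short steps, Python scripts to look and compute and a tool call to move; the robot and the scene stay as the last step left them, time stands still between calls to the robot, and variables do not carry over. Pictures are saved under pics/ and viewed, about 12 in all and at most 16, crops included, and the job is handed in when it is done.

Besides the shell and the picture viewer there is one more tool, called after ">>>" by a JSON object that holds its "fn" and its "kwargs". apply_moves: Moves the arm, as the interface text tells. Its arguments: {"type":"object","properties":{"steps":{"type":"array"},"hand":{"type":"number"},"grip_force":{"type":"number"}},"required":["steps"]}

```bash
mkdir -p pics; python3 - <<'E'
from rig import r, viewer
import cv2
for n in("scene","top"):
    cv2.imwrite(f"pics/{n}0.png",viewer.grab_frame(n)); print(n,viewer.camera_info(n))
print(r.get_state())
E
```

```text
scene {'mtx': array([[511.15844665,   0.        , 322.17843966],
       [  0.        , 511.15844665, 200.94412687],
       [  0.        ,   0.        ,   1.        ]]), 'k1': -0.039727379517080705, 'rvec': array([ 0.64406423, -2.50818862,  1.36129773]), 'tvec': array([0.486076  , 0.18531033, 0.70237696])}
top {'mtx': array([[397.16796462,   0.        , 311.86695752],
       [  0.        , 397.16796462, 199.26682899],
       [  0.        ,   0.        ,   1.        ]]), 'k1': -0.07597958316380662, 'rvec': array([ 2.13550583, -2.14735404,  0.23646471]), 'tvec': array([0.01506034, 0.5317487 , 0.8279286 ])}
{'time_s': 0.1, 'joint_pos': array([-1.27261199e+00,  2.07039319e-01,  1.54198831e+00, -2.02328515e-04,
        1.39312182e+00, -1.50539034e-01]), 'dq': array([ 0.00098665,  0.00199754, -0.00180083,  0.00161657,  0.00105129,
        0.00012456]), 'joint_efforts': array([ 2.27026572e-01, -3.77262175e+01, -2.83601439e+01,  8.90378421e-02,
        1.73961692e-01,  1.36424380e-02]), 'tcp_pos': array([ 0.24931613, -0.51797824,  0.24479997]), 'orientation': array([ 9.74932293e-01,  2.22501542e-01, -1.19828960e-04, -2.70296749e-04]), 'wrist_force': array([-0.37025553, -1.07710552, -0.13943227]), 'torque': array([ 0.0232342 ,  0.01398574, -0.01897528]), 'grip_width': 0.08551904365545744}
```

View pics/top0.png

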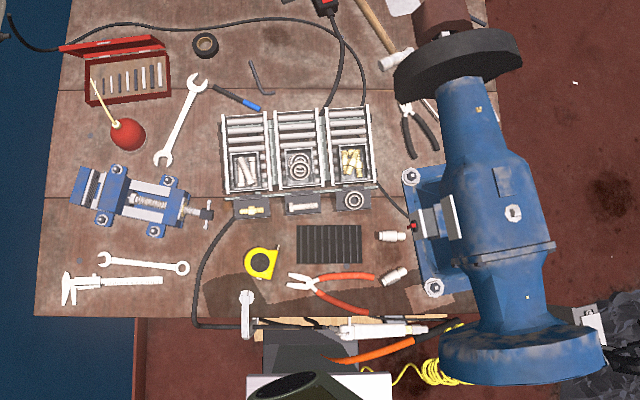

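View pics/scene0.png

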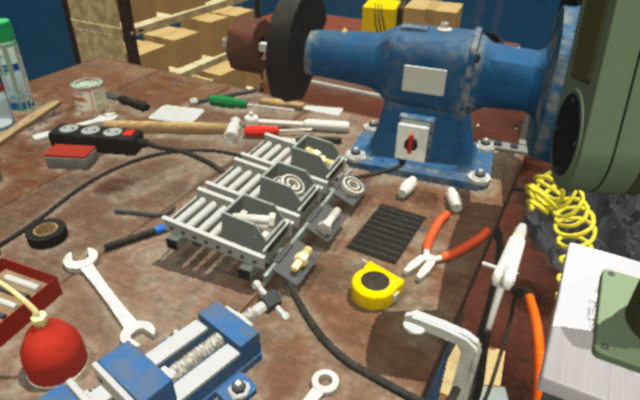

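The top view shows bolts in the left lane (245,165), bearings in the middle (300,165) and brass in the right (352,162). The plates are brass on the left (250,210), bolt in the middle (301,208) and bearing on the right (353,201). The mat is at (330,244), and the grinder stands close on the right. Next I'll zoom in to get exact rack corners.

```bash
cat > h.py <<'E'
import numpy as np, cv2
from rig import r, viewer
from scipy.spatial.transform import Rotation as Ro
def ray(n,u,v):
    c=viewer.camera_info(n);K=c["mtx"];k=c["k1"]
    d=np.array([(u-K[0,2])/K[0,0],(v-K[1,2])/K[1,1]]);s=d.copy()
    for _ in range(20): s=d/(1+k*(s@s))
    R=cv2.Rodrigues(c["rvec"])[0]
    return -R.T@c["tvec"], R.T@np.array([s[0],s[1],1])
def onz(n,u,v,z):
    o,d=ray(n,u,v); return o+d*(z-o[2])/d[2]
def two(p,q):  # scene px, top px
    o1,d1=ray("scene",*p);o2,d2=ray("top",*q)
    A=np.c_[d1,-d2];t=np.linalg.lstsq(A,o2-o1,rcond=None)[0]
    a=o1+d1*t[0];b=o2+d2*t[1]; return (a+b)/2,np.linalg.norm(a-b)
def proj(n,P):
    c=viewer.camera_info(n);K=c["mtx"];R=cv2.Rodrigues(c["rvec"])[0]
    p=R@np.array(P)+c["tvec"];s=p[:2]/p[2];s=s*(1+c["k1"]*(s@s));return K[:2,:2]@s+K[:2,2]
def crop(n,src,x0,y0,w,h,f,out):
    im=cv2.imread(src);cv2.imwrite(out,cv2.resize(im[y0:y0+h,x0:x0+w],None,fx=f,fy=f,interpolation=cv2.INTER_CUBIC))
E
python3 - <<'E'
from h import *
crop("top","pics/top0.png",210,95,180,180,4,"pics/a.png")
crop("scene","pics/scene0.png",150,120,280,200,2.85,"pics/b.png")
im=cv2.imread("pics/a.png");cv2.imwrite("pics/a.png",im[:600])
for n in("scene","top"): print(ray(n,320,200))
E
```

```text
(array([0.2075649 , 0.66232527, 0.53121112]), array([ 0.39052077, -0.74025607, -0.54729887]))
(array([0.37184488, 0.04440745, 0.91005969]), array([ 0.18049177, -0.05729278, -0.9821217 ]))
```

View pics/a.png

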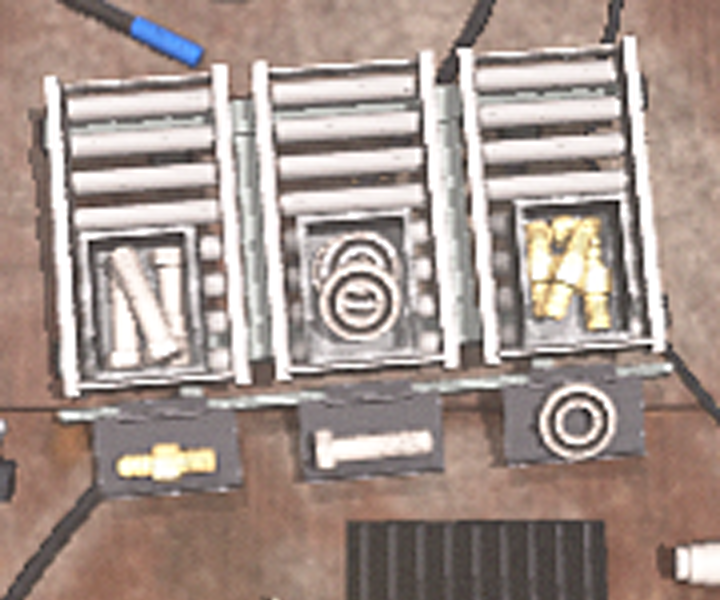

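View pics/b.png

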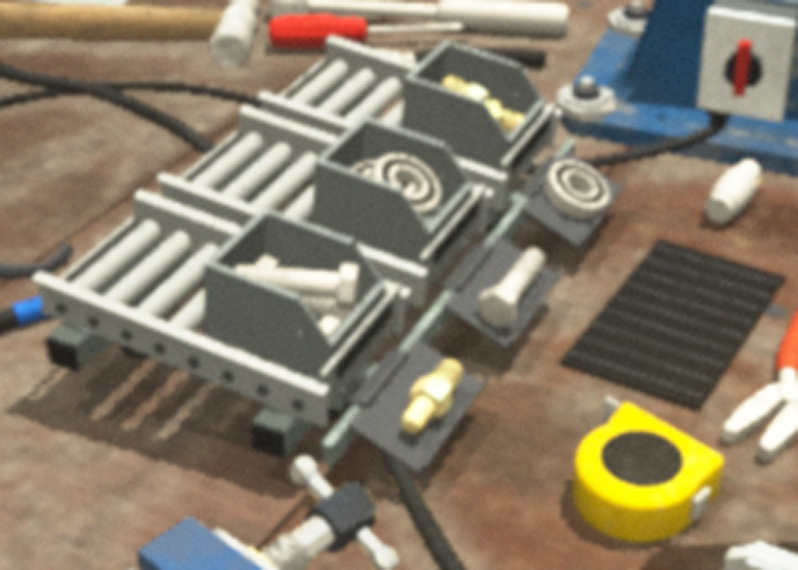

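Same assignment confirmed: bolt→middle, bearing→right, brass→left. Next I'll turn the bin back corners and rail ends into world points.

```bash
python3 - <<'E'
from h import *
f=lambda p,z: onz("top",p[0]/4+210-.4,p[1]/4+95-.4,z)
g=lambda p:(p[0]/2.85+150,p[1]/2.85+120)
np.set_printoptions(precision=4,suppress=True)
for n,a,b in(("bolt",(80,235),(190,228)),("bear",(298,220),(408,210)),("brass",(517,205),(626,198))):
    A,B=f(a,.108),f(b,.108);d=A-B;print(n,(A+B)/2,np.linalg.norm(d),np.degrees(np.arctan2(-d[0],d[1])))
fr=[f(p,.064) for p in((70,388),(243,378),(283,372),(450,362),(493,358),(657,345))]
bk=[f(p,.080) for p in((50,80),(219,68),(260,65),(427,55),(465,50),(630,40))]
for i in(0,2,4):
    F=(fr[i]+fr[i+1])/2;Bk=(bk[i]+bk[i+1])/2;D=Bk-F
    print("lane",F,Bk,np.hypot(*D[:2]),np.degrees(np.arctan2(D[1],D[0])),np.linalg.norm(fr[i]-fr[i+1]))
print("mat",[onz("top",u,v,.003) for u,v in((297.5,226),(361,225),(362,262),(297,263))])
t=lambda p:(p[0]/4+209.6,p[1]/4+94.6)
for p,q in(((265,213),(80,235)),((360,225+18),(190,228)),((375,125),(298,220)),((455,150),(408,210)),((448,42),(517,205)),((545,75),(626,198))): print(two(g(p),t(q)))
E
```

```text
bolt [0.6208 0.1571 0.108 ] 0.05758444972212942 3.749303199420294
bear [0.6299 0.0429 0.108 ] 0.058168760133313895 5.538242523282562
brass [ 0.6378 -0.073   0.108 ] 0.0584554717495143 4.114013265783906
lane [0.549  0.1495 0.064 ] [0.7206 0.1637 0.08  ] 0.1722012256295249 4.731651665372335 0.0937467722201511
lane [0.5577 0.0355 0.064 ] [0.7292 0.0479 0.08  ] 0.17194111253675226 4.12338392713274 0.09118065287149339
lane [ 0.5663 -0.079   0.064 ] [ 0.739  -0.0665  0.08  ] 0.1731809805373117 4.144526055534737 0.09111741270257173
mat [array([0.478 , 0.0439, 0.003 ]), array([ 0.4796, -0.1027,  0.003 ]), array([ 0.3949, -0.1025,  0.003 ]), array([0.394 , 0.0453, 0.003 ])]
(array([0.5994, 0.1755, 0.1402]), np.float64(0.02013335318005517))
(array([0.5995, 0.1194, 0.0968]), np.float64(0.05429355689272107))
(array([0.606 , 0.0661, 0.1364]), np.float64(0.02488640902096447))
(array([0.6074, 0.0044, 0.0957]), np.float64(0.05879876793069739))
(array([ 0.6175, -0.0436,  0.1372]), np.float64(0.017538107398704733))
(array([ 0.6099, -0.1128,  0.0953]), np.float64(0.06812074068236124))
```

```bash
python3 - <<'E'
from h import *
np.set_printoptions(precision=4,suppress=True)
g=lambda p:(p[0]/2.85+150-.35,p[1]/2.85+120-.35); t=lambda p:(p[0]/4+209.6,p[1]/4+94.6)
for p,q in(((206,265),(80,235)),((268,212),(190,228)),((313,178),(298,220)),((376,123),(408,210)),((403,92),(517,205)),((452,42),(626,198))): print(*two(g(p),t(q)))
s=r.get_state();P=s["tcp_pos"]
print("tcp px",proj("top",P),proj("scene",P))
for z in(0,.1,.2,.3): print(z,onz("top",393,75,z)[:2],onz("top",522,55,z)[:2],onz("top",470,350,z)[:2],onz("top",545,245,z)[:2],onz("top",440,90,z)[:2])
print("switch",two((412,143),(415,225)), "bolthead", two((357,168),(411,176)), two((479,177),(433,287)))
print("motor corner", two((310,35),(440,90)))
E
```

```text
[0.6201 0.1865 0.1047] 0.0002763832649542379
[0.6235 0.1286 0.104 ] 0.0009992485559853998
[0.632  0.0724 0.0933] 0.0003489356078428796
[0.6309 0.0123 0.1023] 0.007560903526138069
[ 0.6415 -0.0452  0.0929] 0.0017522981267576046
[ 0.6401 -0.103   0.1049] 0.001637272105138583
tcp px [619.8846 336.8094] [570.3047  40.2697]
0 [ 0.8596 -0.1975] [ 0.9287 -0.5506] [ 0.1936 -0.3443] [ 0.428  -0.5489] [ 0.821  -0.3161]
0.1 [ 0.806 -0.171] [ 0.8675 -0.4852] [ 0.2132 -0.3016] [ 0.4218 -0.4837] [ 0.7716 -0.2765]
0.2 [ 0.7524 -0.1444] [ 0.8063 -0.4198] [ 0.2328 -0.2589] [ 0.4156 -0.4185] [ 0.7223 -0.2369]
0.3 [ 0.6988 -0.1178] [ 0.7451 -0.3545] [ 0.2524 -0.2161] [ 0.4095 -0.3533] [ 0.6729 -0.1973]
switch (array([ 0.4677, -0.2048,  0.0865]), np.float64(0.002594269618939404)) bolthead (array([ 0.5967, -0.2348, -0.0197]), np.float64(0.010484544397690209)) (array([ 0.3369, -0.258 ,  0.0215]), np.float64(2.2258982874452832e-05))
motor corner (array([ 0.6963, -0.2136,  0.2571]), np.float64(0.004441996007342134))
```

```bash
python3 - <<'E'
from h import *
crop("scene","pics/scene0.png",240,0,400,220,2,"pics/c.png")
crop("top","pics/top0.png",340,0,300,400,1.5,"pics/d.png")
E
```

```text
(no output)
```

View pics/d.png

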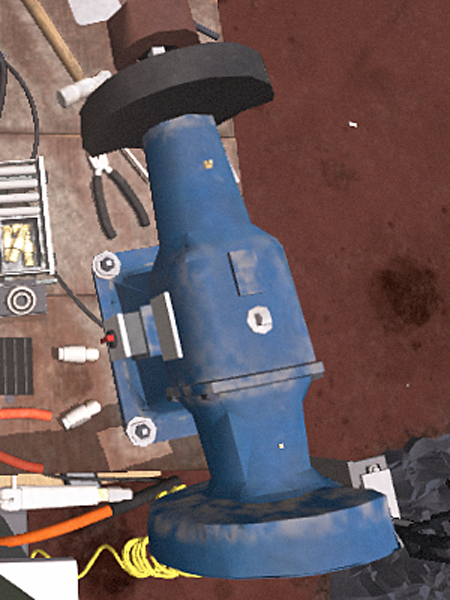

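The motor top is at about z 0.26–0.3, with the wheel guards a little higher. The bins sit about centred in their lanes, at yaw ≈4.3°. First I'll rise clear.

>>> {"fn": "apply_moves", "kwargs": {"steps": [[[0,0,-0.05,0,0,0],[0,0,-0.1,0,0,0],[0,0,-0.15,0,0,0],[0,0,-0.2,0,0,0],[0,0,-0.24,0,0,0],[0,0,-0.24,0,0,0]]], "hand": 1, "grip_force": 60}}

```text
time_s: 0.7
tcp_pos: [0.2499, -0.5193, 0.4925]
orientation: [0.975, 0.223, 0.0, 0.006]
wrist_force: [0.1, 0.3, -0.8]
grip_width: 0.0856
```

```bash
cat >> h.py <<'E'
YAW=4.3
def goto(P,yaw=YAW,pitch=0,step=.045):
    """print the shift/turn in tool axes to world pose P; pitch tips the bin's front down (+) about rack y"""
    s=r.get_state();R0=Ro.from_quat(s["orientation"]);P=np.array(P)
    R1=Ro.from_euler("z",yaw,degrees=True)*Ro.from_euler("y",pitch,degrees=True)*Ro.from_euler("x",180,degrees=True)
    d=R0.inv().apply(P-s["tcp_pos"]);w=np.degrees((R0.inv()*R1).as_rotvec())
    print("at",s["tcp_pos"].round(4),"row",d.round(4),w.round(1),"len",np.linalg.norm(d).round(3),"w",s["grip_width"].round(4),"F",s["wrist_force"].round(1))
E
python3 -c "
from h import *
goto([.55,-.08,.42])"
```

```text
Traceback (most recent call last):
  File "h.py", line 27, in goto
    print("at",s["tcp_pos"].round(4),"row",d.round(4),w.round(1),"len",np.linalg.norm(d).round(3),"w",s["grip_width"].round(4),"F",s["wrist_force"].round(1))
                                                                                                      ^^^^^^^^^^^^^^^^^^^^^
AttributeError: 'float' object has no attribute 'round'
```

```bash
sed -i 's/s\["grip_width"\].round(4)/round(s["grip_width"],4)/' h.py
python3 -c "
from h import *
goto([.55,-.08,.42])"
```

```text
at [ 0.2499 -0.5193  0.4925] row [ 0.4612 -0.2665  0.0683] [ 0.7 -0.  21.4] len 0.537 w 0.0856 F [ 0.1  0.3 -0.8]
```

>>> {"fn": "apply_moves", "kwargs": {"steps": [[[0.035,-0.02,0,0,0,2],[0.07,-0.04,0,0,0,4],[0.105,-0.06,0,0,0,6],[0.14,-0.08,0,0,0,8],[0.175,-0.1,0,0,0,10],[0.21,-0.12,0,0,0,12],[0.245,-0.14,0,0,0,14],[0.28,-0.16,0,0,0,14]]]}}

```text
time_s: 1.5
tcp_pos: [0.433, -0.2519, 0.4877]
orientation: [0.995, 0.102, -0.0, 0.005]
wrist_force: [0.8, 1.4, -0.8]
grip_width: 0.0856
```

```bash
python3 -c "
from h import *
goto([.604,-.076,.30])"
```

```text
at [ 0.433  -0.2519  0.4877] row [ 0.2032 -0.1394  0.1861] [0.6 0.  7.4] len 0.309 w 0.0856 F [ 0.8  1.4 -0.8]
```

>>> {"fn": "apply_moves", "kwargs": {"steps": [[[0.04,-0.028,0,0,0,2],[0.08,-0.056,0.01,0,0,4],[0.12,-0.084,0.03,0,0,6],[0.16,-0.112,0.06,0,0,7.4],[0.195,-0.139,0.095,0.6,0,7.4],[0.205,-0.139,0.14,0.6,0,7.4],[0.206,-0.139,0.186,0.6,0,7.4],[0.206,-0.139,0.186,0.6,0,7.4]]]}}

```text
time_s: 2.3
tcp_pos: [0.6013, -0.0734, 0.2884]
orientation: [0.999, 0.038, -0.011, -0.004]
wrist_force: [-1.3, 1.1, -3.3]
grip_width: 0.0857
```

```bash
python3 -c "
from h import *
goto([.607,-.076,.15]);goto([.607,-.076,.082])
cv2.imwrite('pics/t1.png',viewer.grab_frame('scene'))
crop('','pics/t1.png',150,0,350,262,2.28,'pics/e.png')"
```

```text
at [ 0.6013 -0.0734  0.2884] row [0.0084 0.0041 0.1382] [-0.5  1.2  0.1] len 0.139 w 0.0857 F [-1.3  1.1 -3.3]
at [ 0.6013 -0.0734  0.2884] row [0.0098 0.0047 0.2062] [-0.5  1.2  0.1] len 0.206 w 0.0857 F [-1.3  1.1 -3.3]
```

View pics/e.png

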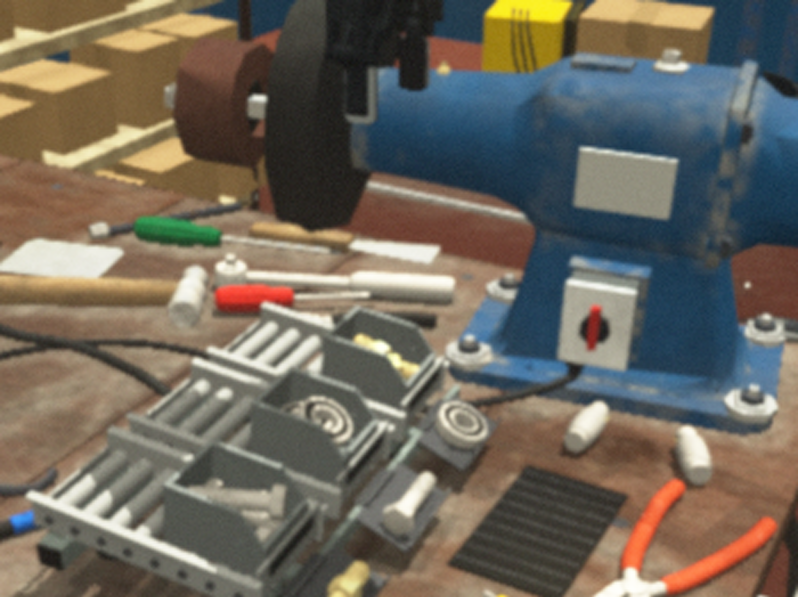

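The gripper hangs above the right lane near (380,60) and is clear of the grinder. I'll descend.

>>> {"fn": "apply_moves", "kwargs": {"steps": [[[0.008,0.004,0.04,-0.5,1.2,0],[0.008,0.004,0.08,-0.5,1.2,0],[0.008,0.004,0.12,-0.5,1.2,0],[0.008,0.004,0.138,-0.5,1.2,0],[0.008,0.004,0.138,-0.5,1.2,0],[0.008,0.004,0.138,-0.5,1.2,0]]]}}

```text
time_s: 2.95
tcp_pos: [0.611, -0.0783, 0.1573]
orientation: [0.999, 0.037, 0.005, 0.002]
wrist_force: [-0.4, 0.4, -0.6]
grip_width: 0.0855
```

```bash
python3 -c "
from h import *
goto([.607,-.076,.082])
cv2.imwrite('pics/t2.png',viewer.grab_frame('scene'));cv2.imwrite('pics/t2t.png',viewer.grab_frame('top'))
a=cv2.imread('pics/t2.png')[60:210,250:400];b=cv2.imread('pics/t2t.png')[60:210,290:440]
cv2.imwrite('pics/f.png',cv2.resize(np.hstack([a,b]),None,fx=2.66,fy=2.66,interpolation=cv2.INTER_CUBIC))"
```

```text
at [ 0.611  -0.0783  0.1573] row [-0.0046 -0.0029  0.0753] [ 0.3 -0.6 -0. ] len 0.075 w 0.0855 F [-0.4  0.4 -0.6]
```

View pics/f.png

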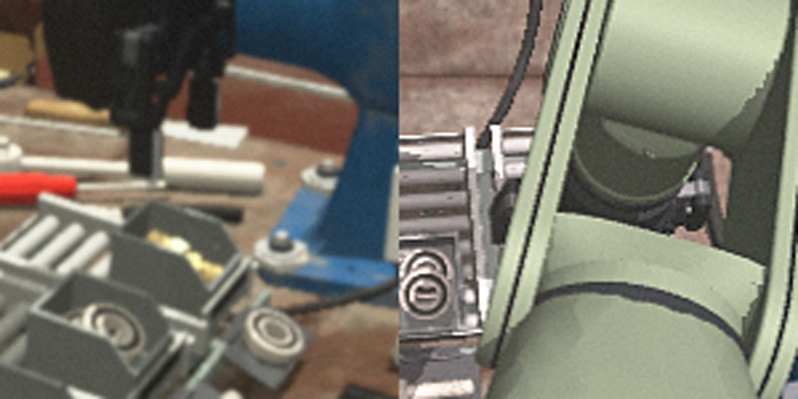

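The left finger, at (145,175) in the crop, stands over the bin's left side and the bin lies between the fingers. I'll lower and then grip.

>>> {"fn": "apply_moves", "kwargs": {"steps": [[[-0.0046,-0.0029,0.02,0.3,-0.6,0],[-0.0046,-0.0029,0.04,0.3,-0.6,0],[-0.0046,-0.0029,0.06,0.3,-0.6,0],[-0.0046,-0.0029,0.07,0.3,-0.6,0],[-0.0046,-0.0029,0.075,0.3,-0.6,0],[-0.0046,-0.0029,0.075,0.3,-0.6,0],[-0.0046,-0.0029,0.075,0.3,-0.6,0]]]}}

```text
time_s: 3.75
tcp_pos: [0.6085, -0.0762, 0.084]
orientation: [0.999, 0.037, 0.002, 0.0]
wrist_force: [-0.9, 1.4, -0.4]
grip_width: 0.0856
```

>>> {"fn": "apply_moves", "kwargs": {"steps": [[[0,0,0,0,0,0],[0,0,0,0,0,0],[0,0,0,0,0,0],[0,0,0,0,0,0],[0,0,0,0,0,0],[0,0,0,0,0,0]]], "hand": 0, "grip_force": 60}}

```text
time_s: 4.35
tcp_pos: [0.6097, -0.0763, 0.0856]
orientation: [0.999, 0.037, 0.003, 0.0]
wrist_force: [-0.6, 2.5, 6.3]
grip_width: 0.0593
```

>>> {"fn": "apply_moves", "kwargs": {"steps": [[[0,0,-0.01,0,0,0],[0,0,-0.03,0,0,0],[0,0,-0.06,0,0,0],[0,0,-0.09,0,0,0],[0,0,-0.1,0,0,0],[0,0,-0.1,0,0,0],[0,0,-0.1,0,0,0]]]}}

```text
time_s: 5.05
tcp_pos: [0.6076, -0.0759, 0.1837]
orientation: [0.999, 0.037, 0.001, -0.0]
wrist_force: [-0.0, 0.9, -5.3]
grip_width: 0.0591
```

```bash
python3 -c "
from h import *
goto([.4365+.003,-.029,.20],pitch=-6)
cv2.imwrite('pics/t3.png',viewer.grab_frame('scene'))
crop('','pics/t3.png',230,50,200,150,3.5,'pics/g.png')"
```

```text
at [ 0.6076 -0.0759  0.1837] row [-0.1641 -0.0594 -0.0168] [ 0.   5.8 -0. ] len 0.175 w 0.0591 F [-0.   0.9 -5.3]
```

View pics/g.png

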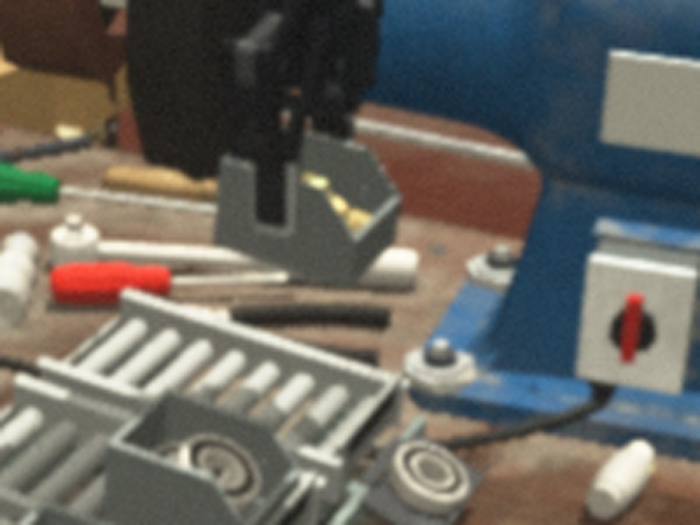

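The bin is held well: the pad covers about 25 mm of the wall and the parts are in. Levelling for the mat needs pitch +6 (front up). The bin's bottom is now at about z 0.15, which clears the stops and the neighbouring bins.

```bash
python3 -c "
from h import *
goto([.4365+.004,-.029,.19],pitch=6);goto([.4365+.004,-.029,.036],pitch=6)"
```

```text
at [ 0.6073 -0.0758  0.183 ] row [-0.1628 -0.0592 -0.0072] [-0.  -6.1 -0. ] len 0.173 w 0.0591 F [-0.   0.1 -5.2]
at [ 0.6073 -0.0758  0.183 ] row [-0.163  -0.0591  0.1468] [-0.  -6.1 -0. ] len 0.227 w 0.0591 F [-0.   0.1 -5.2]
```

>>> {"fn": "apply_moves", "kwargs": {"steps": [[[-0.02,-0.007,-0.007,0,-1,0],[-0.055,-0.02,-0.007,0,-2,0],[-0.09,-0.033,-0.007,0,-4,0],[-0.125,-0.046,-0.007,0,-5,0],[-0.15,-0.056,-0.007,0,-6,0],[-0.163,-0.059,-0.007,0,-6,0],[-0.163,-0.059,0.0,0,-6,0],[-0.163,-0.059,0.02,0,-6,0]]]}}

```text
time_s: 5.9
tcp_pos: [0.4416, -0.0294, 0.1629]
orientation: [0.998, 0.037, -0.05, 0.002]
wrist_force: [0.4, 0.5, -5.1]
grip_width: 0.0591
```

```bash
python3 -c "
from h import *
goto([.4365+.004,-.029,.036],pitch=6)"
```

```text
at [ 0.4416 -0.0294  0.1629] row [ 0.0116 -0.0006  0.1264] [ 0.  -0.3 -0. ] len 0.127 w 0.0591 F [ 0.4  0.5 -5.1]
```

>>> {"fn": "apply_moves", "kwargs": {"steps": [[[0.003,0,0.03,0,-0.3,0],[0.006,0,0.06,0,-0.3,0],[0.009,0,0.09,0,-0.3,0],[0.011,0,0.11,0,-0.3,0],[0.0115,0,0.12,0,-0.3,0],[0.0116,0,0.126,0,-0.3,0],[0.0116,0,0.126,0,-0.3,0],[0.0116,0,0.126,0,-0.3,0]]]}}

```text
time_s: 6.7
tcp_pos: [0.4416, -0.0299, 0.0371]
orientation: [0.998, 0.037, -0.051, 0.003]
wrist_force: [0.7, 1.5, -5.0]
grip_width: 0.059
```

```bash
python3 -c "
from h import *
goto([.4365+.004,-.029,.036],pitch=6)
cv2.imwrite('pics/t4.png',viewer.grab_frame('scene'))
crop('','pics/t4.png',320,120,150,120,5,'pics/i.png')"
```

```text
at [ 0.4416 -0.0299  0.0371] row [-0.0009 -0.001   0.0012] [ 0.1 -0.1 -0. ] len 0.002 w 0.059 F [ 0.7  1.5 -5. ]
```

View pics/i.png

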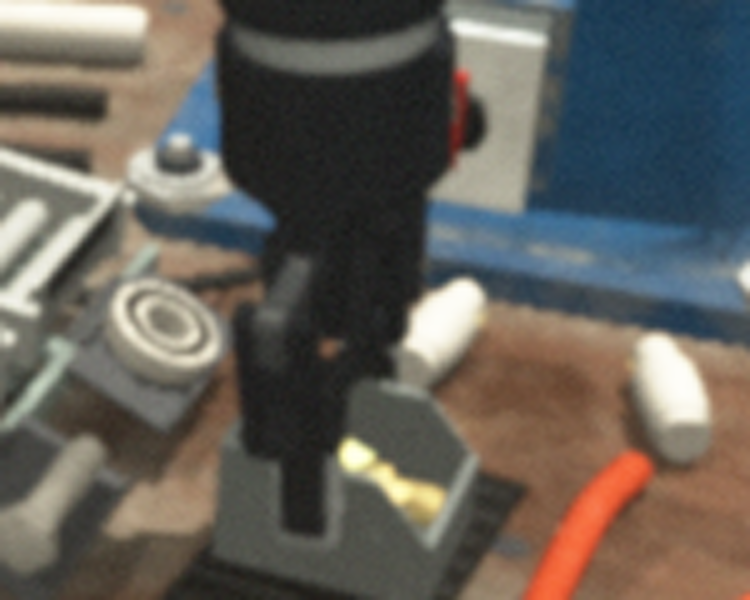

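The bin is level just above the mat and still carries its full weight. I'll lower a little at a time to contact.

>>> {"fn": "apply_moves", "kwargs": {"steps": [[[0,0,0.002,0,0,0],[0,0,0.003,0,0,0],[0,0,0.004,0,0,0],[0,0,0.004,0,0,0],[0,0,0.004,0,0,0]]]}}

```text
time_s: 7.25
tcp_pos: [0.4413, -0.0299, 0.0334]
orientation: [0.998, 0.037, -0.051, 0.003]
wrist_force: [0.4, 0.5, -5.4]
grip_width: 0.0593
```

>>> {"fn": "apply_moves", "kwargs": {"steps": [[[0,0,0.001,0,0,0],[0,0,0.002,0,0,0],[0,0,0.003,0,0,0],[0,0,0.003,0,0,0]]]}}

```text
time_s: 7.65
tcp_pos: [0.4413, -0.03, 0.0324]
orientation: [0.998, 0.037, -0.052, 0.003]
wrist_force: [-5.6, 1.6, 13.3]
grip_width: 0.059
```

Contact. I'll release and rise.

>>> {"fn": "apply_moves", "kwargs": {"steps": [[[0,0,-0.001,0,0,0],[0,0,-0.001,0,0,0],[0,0,-0.001,0,0,0],[0,0,-0.001,0,0,0],[0,0,-0.001,0,0,0]]], "hand": 1}}

```text
time_s: 8.15
tcp_pos: [0.4413, -0.03, 0.0332]
orientation: [0.998, 0.037, -0.052, 0.003]
wrist_force: [-0.0, 0.5, -1.0]
grip_width: 0.0853
```

>>> {"fn": "apply_moves", "kwargs": {"steps": [[[0,0,-0.02,0,0,0],[0,0,-0.05,0,0,0],[0,0,-0.09,0,0,0],[0,0,-0.13,0,0,0],[0,0,-0.16,0,0,0],[0,0,-0.18,0,0,0],[0,0,-0.18,0,0,0]]]}}

```text
time_s: 8.85
tcp_pos: [0.4624, -0.0289, 0.2155]
orientation: [0.998, 0.037, -0.048, 0.004]
wrist_force: [0.2, 0.2, -1.4]
grip_width: 0.0857
```

```bash
python3 -c "
from h import *
goto([.5985,.0403,.2]);goto([.5985,.0403,.083])"
```

```text
at [ 0.4624 -0.0289  0.2155] row [ 0.1417 -0.0588  0.0016] [ 0.2  5.5 -0. ] len 0.153 w 0.0857 F [ 0.2  0.2 -1.4]
at [ 0.4624 -0.0289  0.2155] row [ 0.153  -0.0592  0.1181] [ 0.2  5.5 -0. ] len 0.202 w 0.0857 F [ 0.2  0.2 -1.4]
```

>>> {"fn": "apply_moves", "kwargs": {"steps": [[[0.035,-0.015,0,0,1,0],[0.07,-0.03,0,0,3,0],[0.105,-0.045,0,0,5,0],[0.13,-0.055,0,0.2,5.5,0],[0.142,-0.059,0.002,0.2,5.5,0],[0.144,-0.059,0.02,0.2,5.5,0],[0.146,-0.059,0.045,0.2,5.5,0],[0.146,-0.059,0.045,0.2,5.5,0]]]}}

```text
time_s: 9.65
tcp_pos: [0.5941, 0.0403, 0.1508]
orientation: [0.999, 0.037, -0.006, -0.0]
wrist_force: [-0.6, 1.7, -2.8]
grip_width: 0.0852
```

```bash
python3 -c "
from h import *
goto([.5985,.0403,.083])"
```

```text
at [0.5941 0.0403 0.1508] row [0.0052 0.0004 0.0677] [-0.1  0.7 -0. ] len 0.068 w 0.0852 F [-0.6  1.7 -2.8]
```

>>> {"fn": "apply_moves", "kwargs": {"steps": [[[0.005,0,0.02,0,0.7,0],[0.005,0,0.04,0,0.7,0],[0.005,0,0.055,0,0.7,0],[0.005,0,0.064,0,0.7,0],[0.005,0,0.067,0,0.7,0],[0.005,0,0.067,0,0.7,0],[0.005,0,0.067,0,0.7,0]]]}}

```text
time_s: 10.35
tcp_pos: [0.5992, 0.0406, 0.0848]
orientation: [0.999, 0.037, 0.001, -0.001]
wrist_force: [0.5, 1.5, -1.8]
grip_width: 0.0856
```

>>> {"fn": "apply_moves", "kwargs": {"steps": [[[0,0,0,0,0,0],[0,0,0,0,0,0],[0,0,0,0,0,0],[0,0,0,0,0,0],[0,0,0,0,0,0],[0,0,0,0,0,0]]], "hand": 0}}

```text
time_s: 10.95
tcp_pos: [0.6003, 0.0405, 0.0863]
orientation: [0.999, 0.037, 0.002, -0.0]
wrist_force: [-1.0, 1.0, 4.7]
grip_width: 0.0592
```

>>> {"fn": "apply_moves", "kwargs": {"steps": [[[0,0,-0.01,0,0,0],[0,0,-0.03,0,0,0],[0,0,-0.06,0,0,0],[0,0,-0.09,0,0,0],[0,0,-0.12,0,0,0],[0,0,-0.12,0,0,0],[0,0,-0.12,0,0,0]]]}}

```text
time_s: 11.65
tcp_pos: [0.5991, 0.0405, 0.2055]
orientation: [0.999, 0.037, 0.002, -0.0]
wrist_force: [0.1, 0.4, -4.6]
grip_width: 0.0593
```

```bash
python3 -c "
from h import *
goto([.607,-.076,.2])"
```

```text
at [0.5991 0.0405 0.2055] row [-0.0008  0.1167  0.0054] [-0.  -0.2 -0. ] len 0.117 w 0.0593 F [ 0.1  0.4 -4.6]
```

Bearing bin held. Now I'll carry it across to the right lane, 10 mm up from the stop.

>>> {"fn": "apply_moves", "kwargs": {"steps": [[[0.002,0.02,0,0,0,0],[0.004,0.05,0,0,0,0],[0.006,0.08,0,0,0,0],[0.009,0.105,0,0,0,0],[0.009,0.117,0.02,0,0,0],[0.009,0.117,0.05,0,0,0],[0.009,0.117,0.08,0,0,0],[0.009,0.117,0.09,0,0,0]]]}}

```text
time_s: 12.45
tcp_pos: [0.6115, -0.0743, 0.1078]
orientation: [0.999, 0.037, -0.005, -0.003]
wrist_force: [-1.4, 1.1, -5.9]
grip_width: 0.0594
```

```bash
python3 -c "
from h import *
goto([.617,-.0755,.092])
cv2.imwrite('pics/t5.png',viewer.grab_frame('scene'))
crop('','pics/t5.png',230,80,200,150,3.5,'pics/j.png')"
```

```text
at [ 0.6115 -0.0743  0.1078] row [0.0055 0.0017 0.0157] [-0.3  0.6 -0. ] len 0.017 w 0.0594 F [-1.4  1.1 -5.9]
```

View pics/j.png

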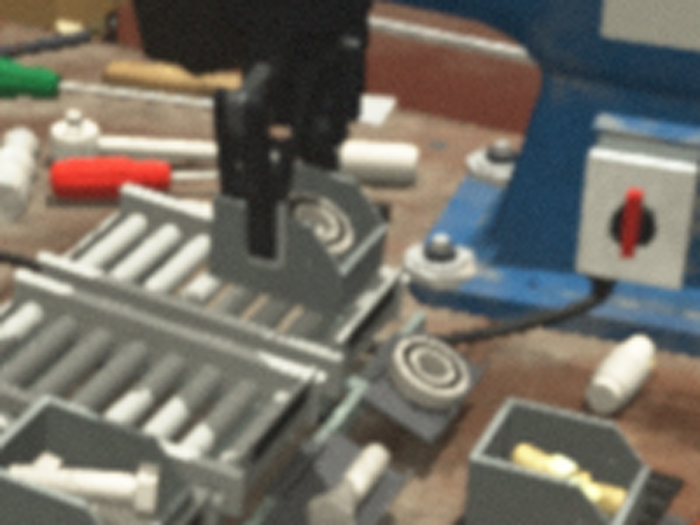

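The bearing bin is over the right lane, and the brass bin stands upright on the mat at (560,460). I'll lower to contact.

>>> {"fn": "apply_moves", "kwargs": {"steps": [[[0.005,0.0017,0.008,-0.3,0.6,0],[0.006,0.0017,0.014,-0.3,0.6,0],[0.006,0.0017,0.017,-0.3,0.6,0],[0.006,0.0017,0.019,-0.3,0.6,0],[0.006,0.0017,0.019,-0.3,0.6,0],[0.006,0.0017,0.019,-0.3,0.6,0]]]}}

```text
time_s: 13.1
tcp_pos: [0.6183, -0.0755, 0.0897]
orientation: [0.999, 0.037, 0.001, 0.0]
wrist_force: [0.0, 0.7, -4.7]
grip_width: 0.0591
```

>>> {"fn": "apply_moves", "kwargs": {"steps": [[[0,0,0.001,0,0,0],[0,0,0.002,0,0,0],[0,0,0.003,0,0,0],[0,0,0.003,0,0,0],[0,0,0.003,0,0,0]]]}}

```text
time_s: 13.6
tcp_pos: [0.6188, -0.0756, 0.0873]
orientation: [0.999, 0.037, 0.002, 0.0]
wrist_force: [-0.7, 0.7, -0.4]
grip_width: 0.0589
```

Contact, with the weight taken up. I'll release, wait for it to roll, and rise.

>>> {"fn": "apply_moves", "kwargs": {"steps": [[[0,0,0,0,0,0],[0,0,0,0,0,0],[0,0,0,0,0,0],[0,0,0,0,0,0],[0,0,0,0,0,0],[0,0,0,0,0,0]]], "hand": 1}}

```text
time_s: 14.2
tcp_pos: [0.6188, -0.0756, 0.0873]
orientation: [0.999, 0.037, 0.002, 0.0]
wrist_force: [-0.1, 0.6, -1.4]
grip_width: 0.0854
```

>>> {"fn": "apply_moves", "kwargs": {"steps": [[[0,0,-0.02,0,0,0],[0,0,-0.05,0,0,0],[0,0,-0.09,0,0,0],[0,0,-0.12,0,0,0],[0,0,-0.12,0,0,0],[0,0,-0.12,0,0,0]]]}}

```text
time_s: 14.8
tcp_pos: [0.6186, -0.0756, 0.2077]
orientation: [0.999, 0.037, 0.002, 0.001]
wrist_force: [-0.2, 1.7, -2.2]
grip_width: 0.0851
```

```bash
python3 -c "
from h import *
goto([.589,.1549,.2])"
```

```text
at [ 0.6186 -0.0756  0.2077] row [-0.0123 -0.232   0.0073] [ 0.1 -0.3 -0. ] len 0.232 w 0.0851 F [-0.2  1.7 -2.2]
```

>>> {"fn": "apply_moves", "kwargs": {"steps": [[[-0.002,-0.03,0,0,0,0],[-0.004,-0.07,0,0,0,0],[-0.006,-0.11,0,0,0,0],[-0.008,-0.15,0,0,0,0],[-0.01,-0.19,0,0,0,0],[-0.012,-0.22,0,0,-0.3,0],[-0.0123,-0.232,0.02,0,-0.3,0],[-0.0123,-0.232,0.05,0,-0.3,0]]]}}

```text
time_s: 15.6
tcp_pos: [0.5889, 0.1573, 0.1563]
orientation: [0.999, 0.039, 0.0, 0.0]
wrist_force: [0.5, 2.0, -1.5]
grip_width: 0.0855
```

```bash
python3 -c "
from h import *
goto([.589,.1549,.083])"
```

```text
at [0.5889 0.1573 0.1563] row [-0.0001  0.0024  0.0733] [ 0.  -0.   0.2] len 0.073 w 0.0855 F [ 0.5  2.  -1.5]
```

>>> {"fn": "apply_moves", "kwargs": {"steps": [[[0,0.0024,0.02,0,0,0.2],[0,0.0024,0.045,0,0,0.2],[0,0.0024,0.06,0,0,0.2],[0,0.0024,0.07,0,0,0.2],[0,0.0024,0.073,0,0,0.2],[0,0.0024,0.073,0,0,0.2],[0,0.0024,0.073,0,0,0.2]]]}}

```text
time_s: 16.3
tcp_pos: [0.5901, 0.1549, 0.0845]
orientation: [0.999, 0.037, 0.001, 0.0]
wrist_force: [0.4, 0.5, -1.3]
grip_width: 0.0854
```

>>> {"fn": "apply_moves", "kwargs": {"steps": [[[0,0,0,0,0,0],[0,0,0,0,0,0],[0,0,0,0,0,0],[0,0,0,0,0,0],[0,0,0,0,0,0],[0,0,0,0,0,0]]], "hand": 0}}

```text
time_s: 16.9
tcp_pos: [0.5913, 0.1551, 0.0862]
orientation: [0.999, 0.037, 0.003, 0.0]
wrist_force: [-0.9, 0.2, 5.7]
grip_width: 0.0592
```

>>> {"fn": "apply_moves", "kwargs": {"steps": [[[0,0,-0.01,0,0,0],[0,0,-0.03,0,0,0],[0,0,-0.06,0,0,0],[0,0,-0.09,0,0,0],[0,0,-0.12,0,0,0],[0,0,-0.12,0,0,0],[0,0,-0.12,0,0,0]]]}}

```text
time_s: 17.6
tcp_pos: [0.59, 0.155, 0.2054]
orientation: [0.999, 0.037, 0.002, 0.0]
wrist_force: [-1.0, 1.3, -4.5]
grip_width: 0.0592
```

```bash
python3 -c "
from h import *
goto([.609,.0405,.2])"
```

```text
at [0.59   0.155  0.2054] row [0.0104 0.1156 0.0055] [ 0.  -0.3 -0. ] len 0.116 w 0.0592 F [-1.   1.3 -4.5]
```

>>> {"fn": "apply_moves", "kwargs": {"steps": [[[0.002,0.02,0,0,0,0],[0.004,0.05,0,0,0,0],[0.008,0.08,0,0,0,0],[0.01,0.105,0,0,0,0],[0.0104,0.1156,0.02,0,-0.3,0],[0.0104,0.1156,0.05,0,-0.3,0],[0.0104,0.1156,0.08,0,-0.3,0],[0.0104,0.1156,0.09,0,-0.3,0]]]}}

```text
time_s: 18.4
tcp_pos: [0.6037, 0.0406, 0.108]
orientation: [0.999, 0.037, -0.007, -0.001]
wrist_force: [-1.2, 0.8, -3.8]
grip_width: 0.0589
```

```bash
python3 -c "
from h import *
goto([.609,.0405,.0885])
cv2.imwrite('pics/t6.png',viewer.grab_frame('scene'))
crop('','pics/t6.png',200,100,200,150,3.5,'pics/k.png')"
```

```text
at [0.6037 0.0406 0.108 ] row [0.0056 0.0006 0.0194] [-0.1  0.9 -0.1] len 0.02 w 0.0589 F [-1.2  0.8 -3.8]
```

View pics/k.png

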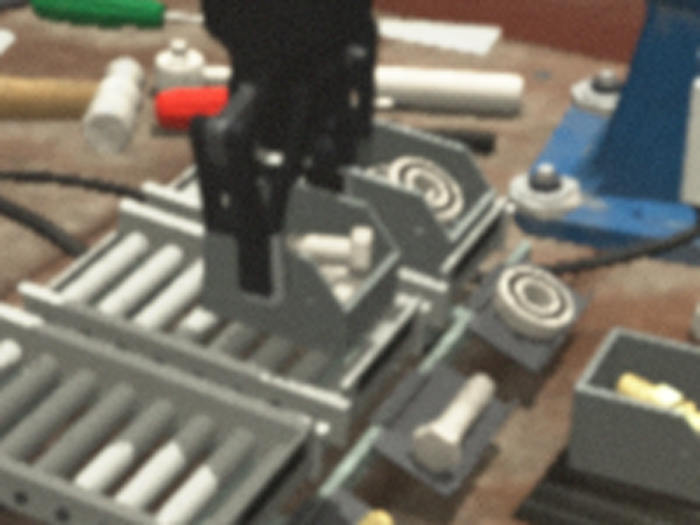

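The bearing bin has rolled home in its lane, and the bolt bin is over the middle lane. I'll lower it.

>>> {"fn": "apply_moves", "kwargs": {"steps": [[[0.005,0.0006,0.008,0,0.9,0],[0.0056,0.0006,0.014,0,0.9,0],[0.0056,0.0006,0.018,0,0.9,0],[0.0056,0.0006,0.02,0,0.9,0],[0.0056,0.0006,0.021,0,0.9,0],[0.0056,0.0006,0.021,0,0.9,0]]]}}

```text
time_s: 19.05
tcp_pos: [0.6097, 0.0406, 0.0877]
orientation: [0.999, 0.037, 0.001, -0.001]
wrist_force: [0.1, -0.4, -3.9]
grip_width: 0.059
```

>>> {"fn": "apply_moves", "kwargs": {"steps": [[[0,0,0.001,0,0,0],[0,0,0.001,0,0,0],[0,0,0.001,0,0,0]]]}}

```text
time_s: 19.35
tcp_pos: [0.6101, 0.0406, 0.0873]
orientation: [0.999, 0.037, 0.002, -0.001]
wrist_force: [-0.1, 0.6, -2.5]
grip_width: 0.0591
```

Contact is starting, so I'll release.

>>> {"fn": "apply_moves", "kwargs": {"steps": [[[0,0,0.001,0,0,0],[0,0,0.001,0,0,0],[0,0,0.001,0,0,0]]]}}

```text
time_s: 19.65
tcp_pos: [0.6109, 0.0406, 0.0873]
orientation: [0.999, 0.037, 0.003, -0.001]
wrist_force: [-0.7, 1.5, 2.1]
grip_width: 0.0587
```

>>> {"fn": "apply_moves", "kwargs": {"steps": [[[0,0,0,0,0,0],[0,0,0,0,0,0],[0,0,0,0,0,0],[0,0,0,0,0,0],[0,0,0,0,0,0],[0,0,0,0,0,0]]], "hand": 1}}

```text
time_s: 20.25
tcp_pos: [0.6109, 0.0406, 0.0872]
orientation: [0.999, 0.037, 0.003, -0.001]
wrist_force: [0.7, 0.7, -1.0]
grip_width: 0.0852
```

>>> {"fn": "apply_moves", "kwargs": {"steps": [[[0,0,-0.02,0,0,0],[0,0,-0.05,0,0,0],[0,0,-0.09,0,0,0],[0,0,-0.12,0,0,0],[0,0,-0.12,0,0,0],[0,0,-0.12,0,0,0]]]}}

```text
time_s: 20.85
tcp_pos: [0.6105, 0.0404, 0.2076]
orientation: [0.999, 0.037, 0.003, -0.001]
wrist_force: [-0.0, 0.3, -1.4]
grip_width: 0.0856
```

```bash
python3 -c "
from h import *
goto([.4413,-.03,.2],pitch=6)"
```

```text
at [0.6105 0.0404 0.2076] row [-0.174   0.0577  0.0065] [-0.1 -6.4 -0.1] len 0.183 w 0.0856 F [-0.   0.3 -1.4]
```

>>> {"fn": "apply_moves", "kwargs": {"steps": [[[-0.03,0.01,0,0,-1,0],[-0.07,0.023,0,0,-3,0],[-0.11,0.036,0,0,-5,0],[-0.15,0.049,0,0,-6,0],[-0.174,0.0577,0,0,-6.4,0],[-0.174,0.0577,0.02,0,-6.4,0],[-0.174,0.0577,0.05,0,-6.4,0],[-0.174,0.0577,0.05,0,-6.4,0]]]}}

```text
time_s: 21.65
tcp_pos: [0.4363, -0.0288, 0.151]
orientation: [0.998, 0.037, -0.059, -0.0]
wrist_force: [-0.8, 0.8, -2.3]
grip_width: 0.0857
```

```bash
python3 -c "
from h import *
goto([.4413,-.03,.034],pitch=6)
for n in('scene','top'): cv2.imwrite(f'pics/t7{n}.png',viewer.grab_frame(n))
crop('','pics/t7scene.png',220,110,240,160,3.3,'pics/l.png')"
```

```text
at [ 0.4363 -0.0288  0.151 ] row [0.0186 0.0021 0.1156] [-0.3  0.7 -0. ] len 0.117 w 0.0857 F [-0.8  0.8 -2.3]
```

View pics/l.png

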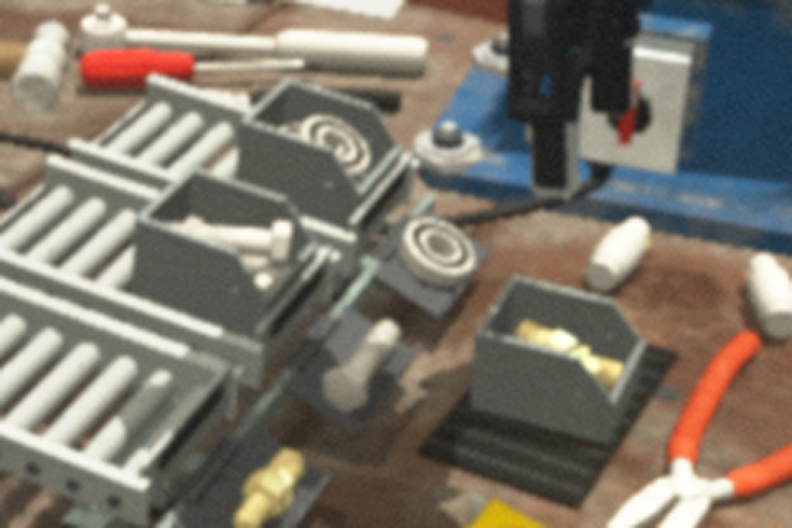

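Bearing and bolt bins are home, and the brass bin stands square on the mat. I'll descend on it.

>>> {"fn": "apply_moves", "kwargs": {"steps": [[[0.006,0.002,0.03,-0.3,0.7,0],[0.012,0.002,0.06,-0.3,0.7,0],[0.016,0.002,0.085,-0.3,0.7,0],[0.018,0.002,0.105,-0.3,0.7,0],[0.0186,0.002,0.113,-0.3,0.7,0],[0.0186,0.002,0.115,-0.3,0.7,0],[0.0186,0.002,0.115,-0.3,0.7,0]]]}}

```text
time_s: 22.45
tcp_pos: [0.4468, -0.031, 0.0392]
orientation: [0.998, 0.037, -0.048, 0.003]
wrist_force: [-0.2, 1.2, -0.9]
grip_width: 0.0856
```

>>> {"fn": "apply_moves", "kwargs": {"steps": [[[0,0,0.001,0,0,0],[0,0,0.001,0,0,0],[0,0,0.001,0,0,0],[0,0,0.001,0,0,0],[0,0,0.001,0,0,0],[0,0,0.001,0,0,0]]], "hand": 0}}

```text
time_s: 23.05
tcp_pos: [0.4482, -0.0311, 0.0397]
orientation: [0.998, 0.037, -0.047, 0.004]
wrist_force: [-0.7, 1.8, 6.0]
grip_width: 0.0586
```

>>> {"fn": "apply_moves", "kwargs": {"steps": [[[0,0,-0.01,0,0,0],[0,0,-0.03,0,0,0],[0,0,-0.07,0,0,0],[0,0,-0.11,0,0,0],[0,0,-0.15,0,0,0],[0,0,-0.17,0,0,0],[0,0,-0.17,0,0,0]]]}}

```text
time_s: 23.75
tcp_pos: [0.4663, -0.0299, 0.2125]
orientation: [0.998, 0.037, -0.043, 0.005]
wrist_force: [0.5, 0.5, -5.6]
grip_width: 0.0585
```

```bash
python3 -c "
from h import *
goto([.600,.155,.2])"
```

```text
at [ 0.4663 -0.0299  0.2125] row [ 0.1476 -0.1744 -0.0012] [ 0.4  4.9 -0. ] len 0.228 w 0.0585 F [ 0.5  0.5 -5.6]
```

It is held a little higher than before (about +6 mm) and 7 mm farther back, so I'll target x 0.607 and expect contact near z 0.093.

>>> {"fn": "apply_moves", "kwargs": {"steps": [[[0.02,-0.02,0,0,0.5,0],[0.04,-0.05,0,0,1.5,0],[0.065,-0.08,0,0,2.5,0],[0.09,-0.11,0,0,3.5,0],[0.12,-0.14,0,0.2,4.5,0],[0.145,-0.165,0,0.4,4.9,0],[0.154,-0.174,0,0.4,4.9,0],[0.154,-0.174,0.02,0.4,4.9,0]]]}}

```text
time_s: 24.55
tcp_pos: [0.6063, 0.1564, 0.1785]
orientation: [0.999, 0.038, 0.001, -0.0]
wrist_force: [0.3, 0.7, -4.4]
grip_width: 0.0586
```

```bash
python3 -c "
from h import *
goto([.607,.156,.105])"
```

```text
at [0.6063 0.1564 0.1785] row [0.0005 0.0005 0.0735] [-0.  -0.2  0.1] len 0.073 w 0.0586 F [ 0.3  0.7 -4.4]
```

>>> {"fn": "apply_moves", "kwargs": {"steps": [[[0,0,0.02,0,0,0],[0,0,0.045,0,0,0],[0,0,0.065,0,0,0],[0,0,0.075,0,0,0],[0,0,0.08,0,0,0],[0,0,0.08,0,0,0],[0,0,0.08,0,0,0]]]}}

```text
time_s: 25.25
tcp_pos: [0.6072, 0.1564, 0.0994]
orientation: [0.999, 0.038, 0.002, -0.0]
wrist_force: [-0.5, 0.4, -5.1]
grip_width: 0.0587
```

```bash
python3 -c "
from h import *
cv2.imwrite('pics/t8.png',viewer.grab_frame('scene'))
crop('','pics/t8.png',150,130,200,150,3.5,'pics/m.png')"
```

```text
(no output)
```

View pics/m.png

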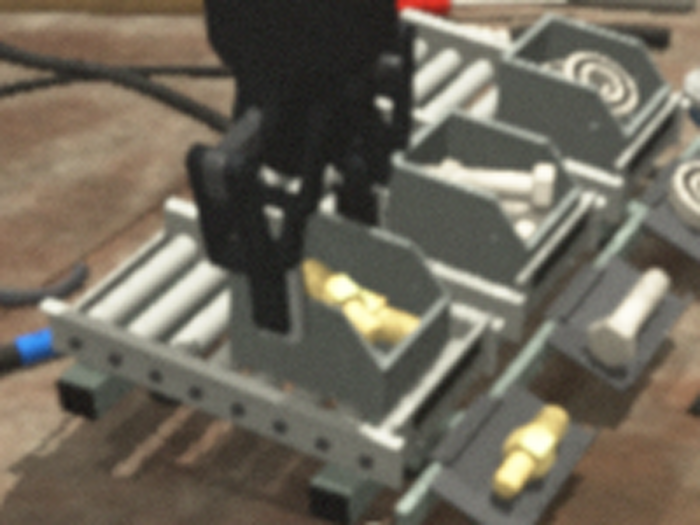

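The brass bin is between the rails of the left lane, just above the rollers. I'll lower it to contact.

>>> {"fn": "apply_moves", "kwargs": {"steps": [[[0,0,0.002,0,0,0],[0,0,0.004,0,0,0],[0,0,0.006,0,0,0],[0,0,0.006,0,0,0],[0,0,0.006,0,0,0]]]}}

```text
time_s: 25.8
tcp_pos: [0.6084, 0.1565, 0.0948]
orientation: [0.999, 0.038, 0.004, -0.001]
wrist_force: [-0.3, 1.0, 0.8]
grip_width: 0.0584
```

>>> {"fn": "apply_moves", "kwargs": {"steps": [[[0,0,0,0,0,0],[0,0,0,0,0,0],[0,0,0,0,0,0],[0,0,0,0,0,0],[0,0,0,0,0,0],[0,0,0,0,0,0]]], "hand": 1}}

```text
time_s: 26.4
tcp_pos: [0.6083, 0.1566, 0.0948]
orientation: [0.999, 0.038, 0.003, -0.001]
wrist_force: [-0.4, 1.3, -2.1]
grip_width: 0.0856
```

>>> {"fn": "apply_moves", "kwargs": {"steps": [[[0,0,-0.02,0,0,0],[0,0,-0.05,0,0,0],[0,0,-0.09,0,0,0],[0,0,-0.13,0,0,0],[-0.03,0,-0.17,0,0,0],[-0.08,0,-0.2,0,0,0],[-0.12,0,-0.22,0,0,0],[-0.16,0,-0.22,0,0,0]]]}}

```text
time_s: 27.2
tcp_pos: [0.4476, 0.1441, 0.3177]
orientation: [0.999, 0.038, 0.007, -0.001]
wrist_force: [0.3, 0.7, -0.6]
grip_width: 0.0854
```

>>> {"fn": "apply_moves", "kwargs": {"steps": [[[-0.04,0,-0.02,0,0,0],[-0.06,0,-0.03,0,0,0],[-0.06,0,-0.03,0,0,0],[-0.06,0,-0.03,0,0,0]]]}}

```text
time_s: 27.6
tcp_pos: [0.3876, 0.1395, 0.3472]
orientation: [0.999, 0.038, 0.008, -0.001]
wrist_force: [-0.4, 0.4, -0.8]
grip_width: 0.0853
```

```bash
python3 -c "
from h import *
for n in('scene','top'): cv2.imwrite(f'pics/t9{n}.png',viewer.grab_frame(n))
a=cv2.imread('pics/t9scene.png')[130:280,180:360];b=cv2.imread('pics/t9top.png')[95:245,210:390]
cv2.imwrite('pics/n.png',cv2.resize(np.vstack([a,b]),None,fx=2,fy=2,interpolation=cv2.INTER_CUBIC))"
```

```text
(no output)
```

View pics/n.png

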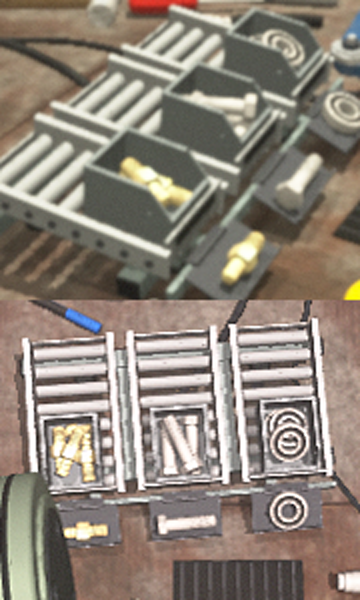

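All three bins match their plates. Their back edges lie at the same pixel rows as bins at rest against the stop did at the start (left ≈234/235, middle ≈216/215, right ≈204/202 in the 4× crop). They look square, the parts are in, and the gripper is clear. I'll hand in.

```bash
python3 -c "
from rig import r
print(r.job_done(), r.get_state()['time_s'])"
```

```text
the job is handed in; nothing more can be done
the job is handed in; nothing more can be done
```

All three bins now stand in the lanes that match their sample plates: brass fittings left, bolts middle and bearings right. I set the brass bin down on the mat, moved the bearing bin to the right lane and the bolt bin to the middle, then put the brass bin in the left lane. I handed the job in at about 28 s.

- **Position:** In the last pictures each bin looks square on the rollers with its low front towards the stop. The back edges are at the same picture rows, within about 2 px of a 4× crop, as the bins at rest against the stops at the start.
- **Parts and gripper:** All parts are still in their bins, and the open gripper was well clear of everything.
- **Forces:** The highest force shown at the end of a move was about 14 N, setting the brass bin on the mat. The limit for the wrist is 120 N.
- **Regrip from the mat:** The brass bin was picked up about 6 mm higher and 7 mm farther back than first gripped. I allowed for that when placing it, and it rolled home normally.

No check failed. In the first measurements the two camera views put the bins' back edges 3–15 mm lower than the given sizes do, so I used the heights from the sizes.

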